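# Fit the big battery in the under-cabinet light

### The job

Take the big battery cell off its wooden rest and fit it in the battery tray of the under-cabinet light: tilt it so that its flat end goes in first, under the hood and against the sprung contact, then keep the contact pushed back and press the end with the little nub down between the two clips until they hold it and it lies level and fully home. Do it by feel and gently, never squashing the sprung contact all the way back nor forcing the cell, leave the other things on the counter where they are, and let go.

Things in the scene. Friction and masses are not known exactly. Their poses are not given: they have to be found in the camera images.
- cell_center (a point): Centre of the big cell to be fitted: plain grey cylinder, 32 mm diameter, 70 mm long, about 0.14 kg, lying on the wooden rest, axis 24.5 mm above the counter. x runs along the cell to its FLAT end (35 mm off); at -x is the nub end. The rest is a 4 mm board, 110 x 74 mm, with two supports narrower than the cell, 23 mm either side of its middle, so fingers can go down both sides of the cell's middle.
- cell_nub (a point): Middle of the nub end face of the big cell: on its axis, 35 mm from the centre; axes as cell_center. The nub is 10 mm wide and stands out 2 mm.
- bay (a point): Nominal middle of the battery bay of the light (white bar, 310 x 94 mm, fixed), on the counter, z up, x along the bar to the sprung contact. ALL bay figures here are in this frame, in mm, and nominal: the grey tray has play that is NOT measured (up to 3 either way in x, 1 in y, 0 to 7 upwards); feel for it. A seated cell lies on a flat rib (20 wide, top z 13.5, x -37 to 50), centred at x 0, axis z 29.5.
- hood (a point): Pocket at the bay's +x end; this point is the nominal middle of the hood's lower edge (x 32, z 54). Side walls 39 apart from x 32 to 52; hood top z 57. Inside is the upright sprung contact plate, face at x 30 when free, z 14.5 to 47.5. Tilted 24 degrees, flat end down, lower corner on the rib and upper corner at the plate, the cell clears both hood and clips.
- stop (a point): Top of the stiff end stop at the nub end, nominal (x -35 inner face, z 22; 4 thick). The nub end must swing down past it: push the flat end on until the contact has gone back 9.5 to 11.5 mm while the cell is still tilted about 10 degrees, easing to 6 to 7 mm when level. Let go, the contact (then about 5 mm back) presses the cell against the stop.
- clips (a point): Nominal middle between the two sprung steel clips (x -35 to -26, one each side). Round noses, radius 3, centres 16.5 from the middle at z 39; tips to z 47. Each yields up to 7 mm outwards: 4 N at rest plus 1 N per mm. Pressing the cell's nub end down between them takes about 10 to 15 N; they close over it when it is home.
- light: The light bar; origin and axes as bay. Base 4 mm thick; end blocks 80 mm wide from 64 to 149 mm off the middle, 44 mm tall at +x and 26 mm at -x. Tray base is 70 mm wide, top z 7 mm. Beside a seated cell's middle (x -24 to 30 mm) nothing stands above that: room for the fingers.
- contact (a joint): Travel of the sprung contact plate along +x of the bay, in m: 0 free, grows as it is pushed back, 0.013 at its hard stop (squashed). Its force is 3 N at 0 plus 0.5 N per mm (9.5 N at the stop).
- small_cell: Bystander: a smaller cell standing upright, 26 mm in diameter, 50 mm tall; it does not fit. Origin under its centre. Leave it.
- cover: Bystander: white cover plate of the light, 110 x 72 x 6 mm, lying on the counter. Leave it, like the mug, jar, bowl, shaker and screwdriver farther back (not listed).

How it is judged:
On the way:
1. the flat end pushes the sprung contact back (more than 1.5 mm) while the nub end is still up (cell tilted by more than 7 degrees) (value of joint contact above 0.0015 m and angle between cell_nub's own x axis and vertical above 1.693 rad), for 0.1 s.
At the end, for the whole second after the job is handed in: The cell lies in the tray with its flat end at the sprung contact: nub end 27 to 43 mm to the -x side of the bay's middle and within 5 mm sideways, cell axis less than 40 mm above the counter and level within 5 degrees, contact pushed back 3 to 7.5 mm, cell at rest and let go (x of cell_nub in the frame of bay between -0.043 and -0.027 m and y of cell_nub in the frame of bay between -0.005 and 0.005 m and height (world z) of each of cell_nub, cell_center below 0.04 m and angle between cell_nub's own x axis and vertical between 1.484 and 1.658 rad and value of joint contact between 0.003 and 0.0075 m and linear speed of cell below 0.02 m/s); the robot touches nothing.
It fails at once if the sprung contact is squashed to its stop (more than 12.5 mm) (value of joint contact above 0.0125 m).
It fails at once if the cell is forced against the light or its tray with more than 50 N (contact force between cell and tray above 50 N or contact force between cell and light above 50 N).
It fails at once if the robot bears on the light or its tray with more than 25 N (contact force between the arm and tray above 25 N or contact force between the arm and light above 25 N).
It fails at once if a bystander is moved by more than 20 mm (distance of any of small_cell, cover, mug, jar, bowl, shaker, driver from where it was at the start of the episode above 0.02 m).
It also fails if it takes over 61 s, if anything falls off the work surface, if the arm or the gripper's body presses on something with over 40 N, if the wrist force passes 120 N, or if a joint passes its speed limit or range.

### The arm

A 6-joint arm with a two-finger parallel gripper is mounted at the origin on the work surface. World frame = base frame: x ahead of the robot, y to its left, z up, the work surface at z = 0. Lengths are in m, angles in rad, forces in N, time in s.
With the tool pointing down it reaches from about 0.3 to 0.875 m from the base axis. Payload 6.4 kg.
Tool frame: the origin (TCP) lies midway between the tips of the shut fingers; the grasp point (between the pads) lies 19 mm behind it; z points along the fingers, y is the line along which they close (so a half turn about z gives the same grasp; the last joint's range is limited). The gripper opens to 85 mm and grips with 20 to 120 N. Pads are 22 mm wide; open, the fingers measure 114 mm over their backs; the gripper's body (76 mm by 85 mm) begins 54 mm behind the grasp point. The pads swing forward as they close: fully open they stand 13 mm farther back than shut.
Start: joints at [-1.456, 0.181, 1.607, -0, 1.354, -0.206], TCP at [0.181, -0.546, 0.231] pointing down, gripper open.
Joint ranges: [-2.99, 2.99], [-0.89, 2.07], [0.3, 2.58], [-1.14, 4.28], [0, 2.63], [-3.12, 3.12]. Speed limits (rad/s): [2.57, 2.57, 3.01, 3.14, 3.14, 3.14].

### API

Orientations are given as a unit quaternion [w, x, y, z].
In Python, from bench import sensors, vision, ctrl gives the robot as it stands.
- The arm moves only by the tool carry_out, never from a script. Its argument "deltas" is text: rows parted by semicolons, each of 7 numbers parted by spaces: the shift along the tool's x, y, z in mm, then the turn, a rotation vector about the tool's x, y, z in rad, then the closure, from 0 (fully open) to 1 (shut). In form: tx ty tz ax ay az claw; .... A call has 1 to 12 rows; each row is the pose to reach, as a shift and turn from the pose commanded when the call began, along the tool's axes at that moment; what a row does not reach only later rows make up. A row lasts 1/8 s, in which the tool goes at most 62.5 mm and 10.7 degrees, less where a joint would pass 70% of its speed; a pose out of reach is approached as far as the arm can. A call with a gripper value outside its range is refused whole. The fingers move at their own pace and stop on an object; the grip force is fixed at half the most. Time passes only in rows, so rows that repeat a pose let the fingers close. It gives the time, the measured TCP pose, the force, the opening and the grip force at its end, in the units of the state.
- sensors.get_obs(): the state, without advancing time (a new reading comes with each control period).
- vision.camera(name): name is "scene" or "side" or "wrist"; returns the picture (420x560x3 uint8, blue, green, red); there is no depth.
- vision.camera_model(name): a dict with "K" (3x3 intrinsics, pixels), "extrinsics" (4x4, takes a point from world to camera coordinates); the wrist camera has in their place "hand_eye" (4x4, takes a point from camera to tool coordinates, whose origin is the TCP and whose axes are the flange's). Camera axes: x right, y down, z forward; pixel columns grow to the right and rows downward; lengths in m; the calibration is good to about 2 mm. A picture is of the moment at which its call begins: read the wrist's pose just before it. camera_model takes no time and is no camera call.
- ctrl.hand_in(): hands the job in; it is judged then, once.
The state is a dict: "time_s": time; "q": joint angles; "dq": joint speeds; "joint_efforts": joint torques, N m; "eef_pos": TCP position; "eef_rot": TCP orientation; "wrist_force": force on the tool from outside, world axes, zero at the start; "torque": the same for the moment, N m; "opening": opening from 0.0 (shut) to 1.0 (fully open); "grasp_force": force on a finger pad.
Only numpy, scipy, OpenCV 4.12 (cv2) and the standard library are available. Lean on these libraries where they do the work, as an engineer would, in place of code of your own. Each camera call takes 0.05 s, during which the arm holds its last target. There are 200 camera calls.

## Working session

There is one attempt and no reset: what is moved stays moved. The work goes in short steps, Python scripts to look and compute and a tool call to move; the robot and the scene stay as the last step left them, time stands still between calls to the robot, and variables do not carry over. Pictures are saved under pics/ and viewed, at most 10 in all, crops included, and the job is handed in when it is done.

Besides the shell and the picture viewer there is one more tool, called after "Call:" by a JSON object that holds its "fn" and its "kwargs", one argument or row to a line. carry_out: Moves the arm, as the interface text tells. Its arguments: {"type":"object","properties":{"deltas":{"type":"string"}},"required":["deltas"]}

```bash
mkdir -p pics; ls
python3 - <<'E'
from bench import sensors, vision, ctrl
import cv2, numpy as np
o=sensors.get_obs(); print(o)
for n in("scene","side","wrist"):
    im=vision.camera(n); cv2.imwrite(f"pics/{n}0.png",im); print(n,vision.camera_model(n))
E
```

```text
pics
{'time_s': 0.0, 'q': array([-1.45630884e+00,  1.81506719e-01,  1.60798577e+00, -1.11254294e-05,
        1.35376026e+00, -2.06299430e-01]), 'dq': array([-0.00028021, -0.00043555, -0.00053168,  0.00023949,  0.00066754,
        0.00090379]), 'joint_efforts': array([-2.73820078e-04, -4.44876266e+01, -3.51334190e+01, -4.17421043e-04,
        9.05748457e-03,  1.61312857e-05]), 'eef_pos': array([ 0.18125729, -0.54512854,  0.23041418]), 'eef_rot': array([-8.29419744e-04,  9.87163990e-01,  1.59707758e-01,  3.26651438e-05]), 'wrist_force': array([ 0.28382793, -0.33330226, -0.76463272]), 'torque': array([0.04655251, 0.00430594, 0.05904681]), 'grasp_force': 0.0, 'opening': 1.0018717351876634}
scene {'K': array([[503.50937515,   0.        , 285.27665719],
       [  0.        , 503.50937515, 210.08535084],
       [  0.        ,   0.        ,   1.        ]]), 'extrinsics': array([[-0.8413986 ,  0.54037804,  0.00632202,  0.44884921],
       [ 0.46305137,  0.72692945, -0.5071065 , -0.22661691],
       [-0.27862488, -0.42375129, -0.86186021,  1.21483307],
       [ 0.        ,  0.        ,  0.    
[... 268 characters left out ...]
  [-0.12197779,  0.49151258, -0.8622858 ,  0.14330954],
       [ 0.24267187, -0.82763694, -0.50609037,  0.89493604],
       [ 0.        ,  0.        ,  0.        ,  1.        ]])}
wrist {'K': array([[312.75742281,   0.        , 279.55999547],
       [  0.        , 312.75742281, 206.54037185],
       [  0.        ,   0.        ,   1.        ]]), 'hand_eye': array([[-1.32946431e-03, -9.53844813e-01, -3.00297029e-01,
         7.67192674e-02],
       [ 9.99999034e-01, -1.38978726e-03, -1.27262374e-05,
        -1.67442471e-03],
       [-4.05210130e-04, -3.00296756e-01,  9.53845739e-01,
        -1.42256392e-01],
       [ 0.00000000e+00,  0.00000000e+00,  0.00000000e+00,
         1.00000000e+00]])}
```

View pics/scene0.png

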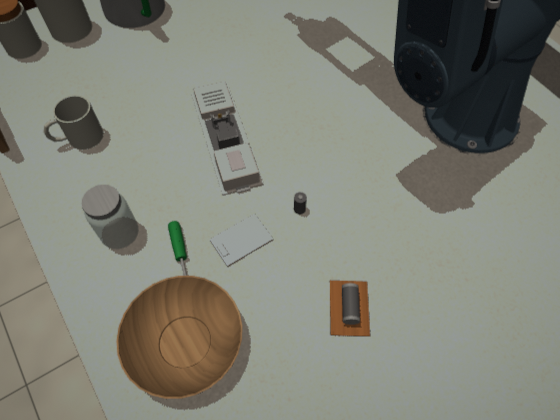

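View pics/side0.png

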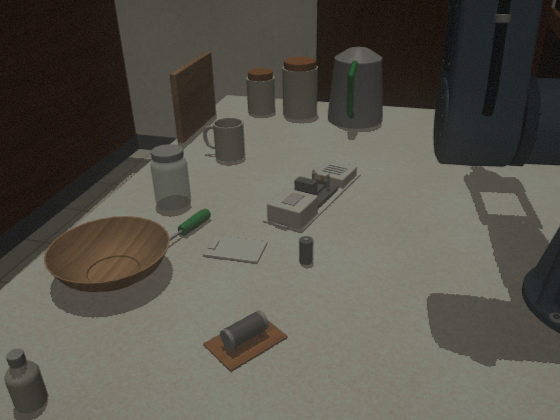

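View pics/wrist0.png

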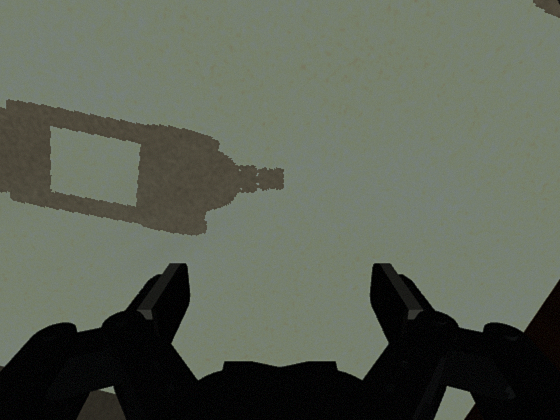

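The scene view shows the cell on its orange rest at about (350,305) and the light's axis running from (213,95) to (238,170), with the dark hood around (226,128). In the side view the taller block (+x) is the near one, at (293,205). Next I'll get rough world positions and pick viewing poses.

```bash
cat > h.py <<'E'
from bench import sensors, vision, ctrl
import cv2, numpy as np
from scipy.spatial.transform import Rotation as R
def tool():
    o=sensors.get_obs(); q=o["eef_rot"]; T=np.eye(4)
    T[:3,:3]=R.from_quat([q[1],q[2],q[3],q[0]]).as_matrix(); T[:3,3]=o["eef_pos"]; return T
def cam(name,T=None):
    m=vision.camera_model(name)
    return m["K"],(np.linalg.inv(m["extrinsics"]) if name!="wrist" else T@m["hand_eye"])
def ray(c,px):
    K,W=c; d=W[:3,:3]@np.linalg.inv(K)@[px[0],px[1],1]; return W[:3,3],d/np.linalg.norm(d)
def onz(c,px,z):
    p,d=ray(c,px); return p+d*(z-p[2])/d[2]
def proj(c,P):
    K,W=c; p=K@((np.linalg.inv(W)@[*P,1])[:3]); return p[:2]/p[2]
E
python3 - <<'E'
from h import *
np.set_printoptions(precision=4,suppress=True)
s=cam("scene"); d=cam("side")
print("cell",onz(s,(350,305),.03), onz(d,(245,331),.03))
print("light ends", onz(s,(213,95),.026), onz(s,(237,165),.044), onz(d,(335,172),.026), onz(d,(294,203),.044))
print("small",onz(s,(300,210),0),"cover",onz(s,(242,240),0))
im=cv2.imread("pics/scene0.png"); a=cv2.resize(im[70:210,170:290],None,fx=4,fy=4,interpolation=cv2.INTER_CUBIC)
im=cv2.imread("pics/side0.png"); b=cv2.resize(im[145:240,250:370],None,fx=4,fy=4,interpolation=cv2.INTER_CUBIC)
# orange mask for rest
for n in("scene","side"):
    im=cv2.imread(f"pics/{n}0.png"); c=cam(n)
    h=cv2.cvtColor(im,cv2.COLOR_BGR2HSV); m=cv2.inRange(h,(3,110,60),(16,255,255)); 
    x0,y0,x1,y1=(310,260,390,350) if n=="scene" else (190,300,300,370)
    k=np.zeros_like(m);k[y0:y1,x0:x1]=m[y0:y1,x0:x1]
    r=cv2.boxPoints(cv2.minAreaRect(cv2.findNonZero(k)))
    cs=cv2.findContours(k,cv2.RETR_EXTERNAL,cv2.CHAIN_APPROX_NONE)[0]; cc=cv2.convexHull(np.vstack(cs))
    ap=cv2.approxPolyDP(cc,5,True)[:,0]; P=np.array([onz(c,p,.004) for p in ap]); print(n,ap.tolist()); print(P[:,:2], P.mean(0))
E
```

```text
cell [0.5395 0.2327 0.03  ] [0.529  0.2406 0.03  ]
light ends [ 0.5022 -0.3703  0.026 ] [ 0.5617 -0.1488  0.044 ] [ 0.4991 -0.3456  0.026 ] [ 0.5489 -0.1406  0.044 ]
small [ 0.4939 -0.0032  0.    ] cover [ 0.6349 -0.0076  0.    ]
scene [[366, 282], [369, 335], [331, 334], [330, 281]]
[[0.4767 0.2057]
 [0.5363 0.293 ]
 [0.5949 0.2533]
 [0.5352 0.1658]] [0.5358 0.2294 0.004 ]
side [[285, 335], [231, 369], [204, 344], [269, 322]]
[[0.4758 0.2067]
 [0.5333 0.2951]
 [0.5911 0.2573]
 [0.5086 0.1841]] [0.5272 0.2358 0.004 ]
```

```bash
cat >> h.py <<'E'
def pose(xyz,yaw,tilt=0):
    """tool down, x at yaw(deg); tilt(deg)>0 leans the body toward tool -x (tips to +x)"""
    T=np.eye(4); y=np.radians(yaw)
    T[:3,:3]=np.array([[np.cos(y),np.sin(y),0],[np.sin(y),-np.cos(y),0],[0,0,-1]])@R.from_euler('y',tilt,degrees=True).as_matrix()
    T[:3,3]=xyz; return T
def delta(Tt,T0=None):
    T0=tool() if T0 is None else T0
    D=np.linalg.inv(T0)@Tt; return np.r_[D[:3,3]*1000,R.from_matrix(D[:3,:3]).as_rotvec()].round(3)
E
python3 - <<'E'
from h import *
np.set_printoptions(precision=4,suppress=True)
y=75; b=np.array([.531,-.258,0]); d=np.array([np.cos(np.radians(y)),np.sin(np.radians(y)),0])
print(delta(pose(b-.037*d+[0,0,.17],y)))
E
```

```text
[ 402.071 -131.329   60.896   -0.001   -0.001   -0.988]
```

Call:
{"fn": "carry_out", "kwargs": {
  "deltas": "402 -131 61 0 0 -0.988 0;402 -131 61 0 0 -0.988 0;402 -131 61 0 0 -0.988 0;402 -131 61 0 0 -0.988 0;402 -131 61 0 0 -0.988 0;402 -131 61 0 0 -0.988 0;402 -131 61 0 0 -0.988 0;402 -131 61 0 0 -0.988 0;402 -131 61 0 0 -0.988 0;402 -131 61 0 0 -0.988 0"
}}

```text
time_s: 1.4
eef_pos: [0.5207, -0.2956, 0.1704]
eef_rot: [0.0, 0.794, 0.608, -0.0]
wrist_force: [-0.1, 0.5, 0.1]
opening: 0.997
grasp_force: 0.0
```

Run:
```python
from h import *
T=tool(); np.save("Tw1.npy",T); im=vision.camera("wrist"); cv2.imwrite("pics/w1.png",im); print(T, sensors.get_obs()["q"],sensors.get_obs()["time_s"])
```

```text
[[ 2.60513348e-01  9.65470240e-01 -1.09962231e-04  5.20740010e-01]
 [ 9.65470208e-01 -2.60513368e-01 -2.48578657e-04 -2.95553195e-01]
 [-2.68641927e-04 -4.14071999e-05 -9.99999963e-01  1.70413824e-01]
 [ 0.00000000e+00  0.00000000e+00  0.00000000e+00  1.00000000e+00]] [-7.14321194e-01  2.91517253e-01  1.60082995e+00 -2.03276613e-04
  1.24904793e+00 -4.50388555e-01] 1.45
```

View pics/w1.png

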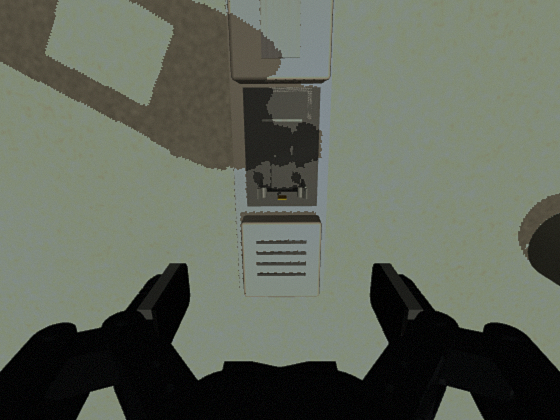

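The wrist view shows the light upright in the image: the −x block spans rows 215–296 and cols 243–320, the tray rows 87–207 and cols 246–318, the clips are near rows 172–198, and the hood is at about rows 90–120. I'll zoom in to get precise edges.

Run:
```python
from h import *
np.set_printoptions(precision=4,suppress=True)
im=cv2.imread("pics/w1.png"); c=im[68:228,215:350]
g=np.clip((c/255.)**.5*255,0,255).astype(np.uint8)
v=cv2.resize(g,None,fx=3.7,fy=3.7,interpolation=cv2.INTER_CUBIC); 
for r in range(70,228,10):
    y=int((r-68)*3.7); cv2.putText(v,str(r),(0,y+4),0,.35,(0,0,255),1); cv2.line(v,(24,y),(30,y),(0,0,255),1)
for q in range(220,350,10):
    x=int((q-215)*3.7); cv2.putText(v,str(q),(x-8,10),0,.3,(0,0,255),1); cv2.line(v,(x,12),(x,16),(0,0,255),1)
cv2.imwrite("pics/w1c.png",v)
T=np.load("Tw1.npy"); C=cam("wrist",T)
for n,p,z in [("-x end L",(244,296),.026),("-x end R",(320,296),.026),("-x near L",(241,222),.026),("-x near R",(321,222),.026),("+x L",(231,78),.044),("+x R",(331,78),.044),("tray L",(247,150),.007),("tray R",(317,150),.007)]: print(n,onz(C,p,z))
```

```text
-x end L [ 0.4543 -0.393   0.026 ]
-x end R [ 0.5318 -0.414   0.026 ]
-x near L [ 0.4761 -0.3125  0.026 ]
-x near R [ 0.5515 -0.333   0.026 ]
+x L [ 0.5088 -0.1878  0.044 ]
+x R [ 0.5857 -0.2086  0.044 ]
tray L [ 0.4996 -0.2492  0.007 ]
tray R [ 0.5651 -0.267   0.007 ]
```

View pics/w1c.png

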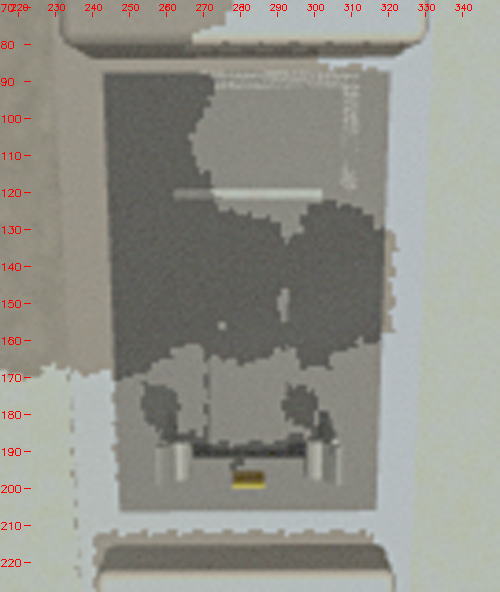

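Run:
```python
from h import *
np.set_printoptions(precision=4,suppress=True)
T=np.load("Tw1.npy"); C=cam("wrist",T)
P=lambda p,z: onz(C,p,z)
a=(P((244,296),.026)+P((320,296),.026))/2; b=(P((240.5,222),.026)+P((321,222),.026))/2; e=(P((231,78),.044)+P((331,78),.044))/2
d=(e-a)[:2]; yaw=np.degrees(np.arctan2(d[1],d[0])); u=np.r_[d/np.hypot(*d),0]; n=np.array([-u[1],u[0],0])
m=np.mean([a+.149*u,b+.064*u,e-.064*u],axis=0); print("yaw",yaw,"bay",m)
for nm,p,z in [("a",0,0),("hood57",(282,120),.057),("hood54",(282,120),.054),("hood61",(282,120),.061),("clipnoseNearEdge47",(282.5,186),.047),("clip low edge47",(282.5,198),.047),("trayNear7",(282,206),.007),("tray far7",(282,88),.007),("L7",(246,170),.007),("R7",(318,170),.007),("stop22",(281.5,192),.022)]:
    q=(a if nm=="a" else P(p,z))-m; print(nm,(1000*np.array([q@u,q@n])).round(1))
for q in (a,b,e): print(((q-m)@n*1000).round(2))
```

```text
yaw 75.214382564872 bay [ 0.5306 -0.2601  0.032 ]
a [-148.2   -0.3]
hood57 [32.3 -0.8]
hood54 [32.2 -0.8]
hood61 [32.4 -0.8]
clipnoseNearEdge47 [-23.6  -1.1]
clip low edge47 [-34.5  -1. ]
trayNear7 [-54.5  -0.9]
tray far7 [58.7 -1.4]
L7 [-16.9  34.6]
R7 [-17.4 -36.6]
stop22 [-35.7  -0.3]
-0.28
0.57
-0.28
```

Run:
```python
from h import *
y=55.7; d=np.array([np.cos(np.radians(y)),np.sin(np.radians(y)),0])
print(delta(pose(np.array([.536,.2295,.14])-.05*d,y)))
```

```text
[ 4.63757e+02 -1.38649e+02  3.03590e+01  0.00000e+00  0.00000e+00
  3.35000e-01]
```

Call:
{"fn": "carry_out", "kwargs": {
  "deltas": "464 -139 30 0 0 0.335 0;464 -139 30 0 0 0.335 0;464 -139 30 0 0 0.335 0;464 -139 30 0 0 0.335 0;464 -139 30 0 0 0.335 0;464 -139 30 0 0 0.335 0;464 -139 30 0 0 0.335 0;464 -139 30 0 0 0.335 0;464 -139 30 0 0 0.335 0;464 -139 30 0 0 0.335 0"
}}

```text
time_s: 2.7
eef_pos: [0.5077, 0.1885, 0.1405]
eef_rot: [0.0, 0.884, 0.468, 0.0]
wrist_force: [-1.3, -0.2, 0.3]
opening: 0.998
grasp_force: 0.0
```

Run:
```python
from h import *
T=tool(); np.save("Tw2.npy",T); im=vision.camera("wrist"); cv2.imwrite("pics/w2.png",im); print(T, sensors.get_obs()["q"],sensors.get_obs()["time_s"])
h=cv2.cvtColor(im,cv2.COLOR_BGR2HSV); m=cv2.inRange(h,(3,90,40),(18,255,255)); x,y,w,hh=cv2.boundingRect(m); print(x,y,w,hh)
c=im[60:240,190:370]; v=cv2.resize(np.uint8((c/255.)**.5*255),None,fx=3.3,fy=3.3,interpolation=cv2.INTER_CUBIC)
for r in range(60,240,20):
    yy=int((r-60)*3.3); cv2.putText(v,str(r),(0,yy+4),0,.35,(0,0,255),1); cv2.line(v,(24,yy),(30,yy),(0,0,255),1)
for q in range(200,370,20):
    xx=int((q-190)*3.3); cv2.putText(v,str(q),(xx-8,10),0,.35,(0,0,255),1); cv2.line(v,(xx,12),(xx,16),(0,0,255),1)
cv2.imwrite("pics/w2c.png",v)
```

```text
[[ 5.62651512e-01  8.26694134e-01  2.91454885e-04  5.07660483e-01]
 [ 8.26694156e-01 -5.62651365e-01 -4.62886661e-04  1.88521477e-01]
 [-2.18678198e-04  5.01387929e-04 -9.99999850e-01  1.40481861e-01]
 [ 0.00000000e+00  0.00000000e+00  0.00000000e+00  1.00000000e+00]] [ 1.35777795e-01  2.07501202e-01  1.77174732e+00 -4.18016547e-04
  1.16208999e+00  7.34526480e-01] 2.75
235 74 89 128
```

View pics/w2c.png

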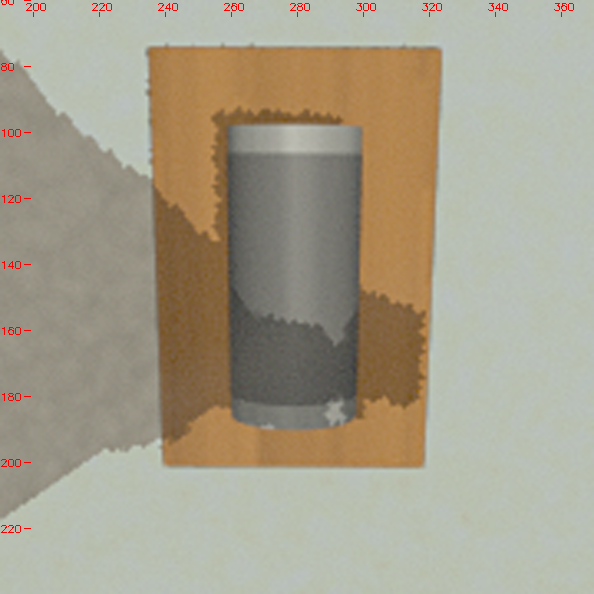

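The crop shows the cell at cols 259–299 and rows 98–190, with its axis near column 279. No nub is visible at the upper end, so I'll check the ends in the fixed cameras.

Run:
```python
from h import *
f=lambda n,x,y,w,h,s: cv2.resize(np.uint8((cv2.imread(f"pics/{n}.png")[y:y+h,x:x+w]/255.)**.5*255),(int(w*s),int(h*s)),interpolation=cv2.INTER_CUBIC)
a=f("side0",205,300,80,60,5); b=f("scene0",325,270,50,60,5); c=f("w2",255,88,48,18,8)
v=np.zeros((300+144,650,3),np.uint8); v[:300,:400]=a; v[:300,400:]=b; v[300:444,:384]=c
cv2.imwrite("pics/cmp.png",v)
s=cam("scene");d=cam("side")
for e in(-1,1):
    P=np.array([.536,.2295,.0245])+e*.035*np.array([np.cos(.972),np.sin(.972),0]); print(e,proj(s,P),proj(d,P))
```

```text
-1 [349.467001   286.18751057] [260.98063186 318.07840833]
1 [350.86076283 321.76375127] [224.44622315 338.59995092]
```

View pics/cmp.png

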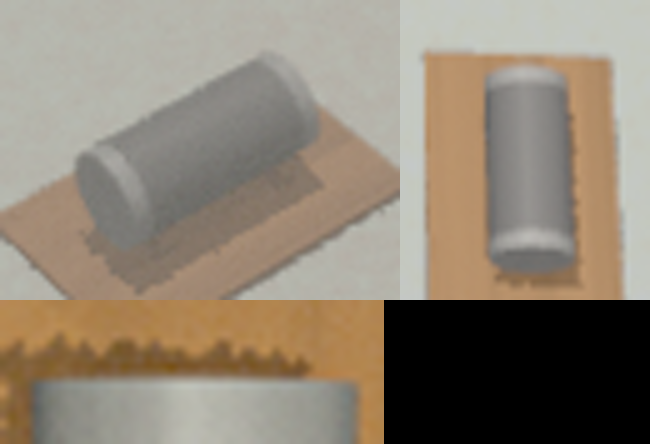

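The far (+y) end face is plain and flat, seen by both fixed cameras, so the flat end lies along yaw ≈ 55.7°, which is the same way as tool +x. I'll compute the grasp.

Run:
```python
from h import *
np.set_printoptions(precision=4,suppress=True)
T=np.load("Tw2.npy"); C=cam("wrist",T)
im=cv2.imread("pics/w2.png"); h=cv2.cvtColor(im,cv2.COLOR_BGR2HSV); m=cv2.inRange(h,(3,90,25),(18,255,255)); m[240:]=0
ap=cv2.approxPolyDP(cv2.convexHull(cv2.findNonZero(m)),8,True)[:,0]; P=np.array([onz(C,p,.004) for p in ap]); print(ap.tolist(),P[:,:2],P.mean(0))
a=onz(C,(279,98),.0405); b=onz(C,(278.5,190),.0405); d=a-b; print(a,b,np.hypot(*d[:2]),np.degrees(np.arctan2(d[1],d[0])))
# board long edges
for i in range(len(P)):
    e=P[i-1]-P[i]; print(np.hypot(*e[:2]),np.degrees(np.arctan2(e[1],e[0])))
c=(a+b)/2; print("cell",c)
```

```text
[[323, 75], [317, 201], [240, 200], [235, 74]] [[0.5946 0.2547]
 [0.5326 0.1657]
 [0.4741 0.2069]
 [0.5351 0.2962]] [0.5341 0.2309 0.004 ]
[0.5539 0.2595 0.0405] [0.5144 0.2024 0.0405] 0.06945620253681516 55.32401488674839
0.07257131296274238 145.08987538527123
0.10842326593652109 55.13202926252574
0.07152641282434977 -35.11609860545972
0.10817195669657523 -124.31416172177263
cell [0.5342 0.2309 0.0405]
```

Run:
```python
from h import *
y=55.3; u=np.array([np.cos(np.radians(y)),np.sin(np.radians(y)),0]); t=np.radians(18)
g=np.array([.5342,.2309,.0245])-.003*u; tc=g+.0165*(np.sin(t)*u-np.array([0,0,np.cos(t)]))
print(delta(pose(tc+[0,0,.05],y,18)),delta(pose(tc,y,18)),tc)
```

```text
[ 5.2319e+01 -2.2870e+00  8.1665e+01 -1.0000e-03  3.1400e-01  7.0000e-03] [ 5.23250e+01 -2.30900e+00  1.31665e+02 -1.00000e-03  3.14000e-01
  7.00000e-03] [0.53539479 0.2326255  0.00880757]
```

Call:
{"fn": "carry_out", "kwargs": {
  "deltas": "52 -2.3 60 0 0.157 0.007 0;52 -2.3 82 0 0.314 0.007 0;52 -2.3 82 0 0.314 0.007 0;52.3 -2.3 105 0 0.314 0.007 0;52.3 -2.3 120 0 0.314 0.007 0;52.3 -2.3 128 0 0.314 0.007 0;52.3 -2.3 131.7 0 0.314 0.007 0;52.3 -2.3 131.7 0 0.314 0.007 0"
}}

```text
time_s: 3.75
eef_pos: [0.5351, 0.2342, 0.0088]
eef_rot: [-0.073, 0.875, 0.459, 0.138]
wrist_force: [0.1, -0.1, 0.0]
opening: 1.002
grasp_force: 0.0
```

Call:
{"fn": "carry_out", "kwargs": {
  "deltas": "0 0 0 0 0 0 0.35;0 0 0 0 0 0 0.55;0 0 0 0 0 0 0.7;0 0 0 0 0 0 0.8;0 0 0 0 0 0 1;0 0 0 0 0 0 1;0 0 0 0 0 0 1;0 0 0 0 0 0 1"
}}

```text
time_s: 4.75
eef_pos: [0.537, 0.2336, 0.0097]
eef_rot: [-0.072, 0.875, 0.459, 0.14]
wrist_force: [3.9, -3.8, 2.0]
opening: 0.354
grasp_force: 59.6
```

Call:
{"fn": "carry_out", "kwargs": {
  "deltas": "6 0 -19 0 0 0 1;15 0 -48 0 0 0 1;31 0 -95 0 0 0 1;46 0 -143 0 0 0 1;46 0 -143 0 0 0 1;46 0 -143 0 0 0 1"
}}

```text
time_s: 5.5
eef_pos: [0.5336, 0.2337, 0.1576]
eef_rot: [-0.074, 0.875, 0.459, 0.137]
wrist_force: [-0.4, -0.1, -1.2]
opening: 0.352
grasp_force: 59.6
```

Run:
```python
from h import *
T=tool(); np.save("Tw3.npy",T); im=vision.camera("wrist"); cv2.imwrite("pics/w3.png",im); o=sensors.get_obs(); print(T,o["wrist_force"],o["torque"],o["q"])
cv2.imwrite("pics/w3c.png",cv2.resize(np.uint8((im[120:420,130:430]/255.)**.5*255),(600,600)))
```

```text
[[ 0.54065656  0.82343619  0.17217238  0.53355761]
 [ 0.78303917 -0.56740136  0.2547653   0.23374925]
 [ 0.30747381 -0.00292281 -0.95155206  0.15764373]
 [ 0.          0.          0.          1.        ]] [-0.37204055 -0.44778573 -1.97444659] [-0.15753113  0.1319797   0.05685621] [0.07165758 0.12243855 1.86864827 0.2961925  0.97578163 0.53047492]
```

View pics/w3c.png

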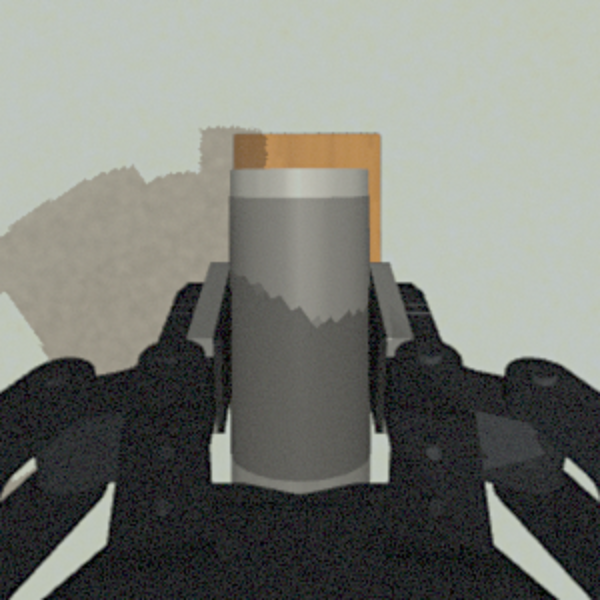

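The cell is held squarely: its flat-end top edge is at row 205, its rear edge at about row 360, and its axis at column 279.8. I'll fit its pose in the tool frame and compute the hover pose over the tray.

```bash
cat >> h.py <<'E'
YAW=75.2; BAY=np.array([.5306,-.2601,0]); ub=np.array([np.cos(np.radians(YAW)),np.sin(np.radians(YAW)),0]); nb=np.array([-ub[1],ub[0],0])
REL=18.0
def held(C,X,Y,Z,th):
    """tool pose that puts the held cell's centre (tool coords C, m) at bay X,Y,Z mm, tilted th deg flat end down"""
    T=pose([0,0,0],YAW,REL-th); T[:3,3]=BAY+ub*X/1e3+nb*Y/1e3+np.array([0,0,Z/1e3])-T[:3,:3]@C; return T
def cellnow(C,T=None):
    T=tool() if T is None else T
    p=T[:3,:3]@C+T[:3,3]-BAY; a=T[:3,:3]@[np.cos(np.radians(REL)),0,np.sin(np.radians(REL))]
    return np.r_[1e3*np.array([p@ub,p@nb,p[2]]),np.degrees(np.arcsin(-a[2])),np.degrees(np.arctan2(a[1],a[0]))].round(2)
E
python3 - <<'E'
from h import *
from scipy.optimize import least_squares
np.set_printoptions(precision=4,suppress=True)
m=vision.camera_model("wrist"); c=(m["K"],m["hand_eye"]); t=np.radians(18)
u=np.array([np.cos(t),0,np.sin(t)]); w=np.array([np.sin(t),0,-np.cos(t)])
f=lambda p: np.r_[proj(c,p+.035*u+.016*w)-[279.8,205], proj(c,p-.035*u+.016*w)[1]-360]
r=least_squares(f,[0,0,-.016]); print(r.x,r.fun)
C0=r.x; T=np.load("Tw3.npy"); 
C1=np.array([-.0038*u[0]+.0148*w[0],-.0,-.0038*u[2]+.0148*w[2]]); print("from grasp",C1)
C=(C0+C1)/2; C[1]=C0[1]; np.save("C.npy",C)
print(C, delta(held(C,-10,-.9,95,24)), held(C,-10,-.9,95,24)[:3,3])
E
```

```text
[-0.0026 -0.0013 -0.0022] [0. 0. 0.]
from grasp [ 0.001  -0.     -0.0152]
[-0.0008 -0.0013 -0.0087] [-417.932  283.93   -61.718    0.032   -0.413   -0.346] [ 0.5301 -0.2704  0.0863]
```

Run:
```python
from h import *
from scipy.optimize import least_squares
np.set_printoptions(precision=4,suppress=True)
m=vision.camera_model("wrist"); c=(m["K"],m["hand_eye"])
for a in (16,18,20):
    t=np.radians(a); u=np.array([np.cos(t),0,np.sin(t)]); w=np.array([np.sin(t),0,-np.cos(t)])
    # flat top edge row 205, flat ring boundary row 120+197/2 at +29, nub ring boundary at -29
    f=lambda p: np.r_[proj(c,p+.035*u+.016*w)-[279.8,205], proj(c,p+.029*u+.016*w)[1]-218.5, proj(c,p-.029*u+.016*w)[1]-360]
    r=least_squares(f,[0,0,-.016]); print(a,r.x,r.fun)
C=np.array([.0005,-.0013,-.0152]); np.save("C.npy",C)
```

```text
16 [ 0.0022 -0.0013 -0.0149] [ 0.     -0.5961  0.6594 -0.0633]
18 [ 0.0013 -0.0013 -0.0141] [ 0.     -0.4828  0.5323 -0.0495]
20 [ 0.0005 -0.0013 -0.0133] [ 0.     -0.3726  0.4095 -0.0369]
```

Run:
```python
from h import *
np.set_printoptions(precision=3,suppress=True)
C=np.array([.0012,-.0013,-.0146]); np.save("C.npy",C)
Tt=held(C,-12,-.9,95,24); print(delta(Tt), Tt[:3,3])
```

```text
[-423.79   285.51   -57.672    0.032   -0.413   -0.346] [ 0.529 -0.275  0.081]
```

Call:
{"fn": "carry_out", "kwargs": {
  "deltas": "-411.5 285.5 -96 0.032 -0.413 -0.346 1;-411.5 285.5 -96 0.032 -0.413 -0.346 1;-411.5 285.5 -96 0.032 -0.413 -0.346 1;-411.5 285.5 -96 0.032 -0.413 -0.346 1;-411.5 285.5 -96 0.032 -0.413 -0.346 1;-411.5 285.5 -96 0.032 -0.413 -0.346 1;-411.5 285.5 -96 0.032 -0.413 -0.346 1;-411.5 285.5 -96 0.032 -0.413 -0.346 1;-411.5 285.5 -96 0.032 -0.413 -0.346 1;-411.5 285.5 -96 0.032 -0.413 -0.346 1;-423.8 285.5 -57.7 0.032 -0.413 -0.346 1;-423.8 285.5 -57.7 0.032 -0.413 -0.346 1"
}}

```text
time_s: 7.05
eef_pos: [0.5281, -0.2707, 0.0786]
eef_rot: [0.029, 0.791, 0.61, -0.041]
wrist_force: [-0.1, 0.6, -0.8]
opening: 0.35
grasp_force: 59.8
```

Run:
```python
from h import *
T=tool(); np.save("Tw4.npy",T); im=vision.camera("wrist"); cv2.imwrite("pics/w4.png",im); o=sensors.get_obs(); print(o["time_s"],o["wrist_force"],o["torque"],cellnow(np.load("C.npy"),T),o["q"])
v=cv2.resize(np.uint8((im[60:260,180:380]/255.)**.5*255),(600,600),interpolation=cv2.INTER_CUBIC)
for i in range(0,200,20):
    cv2.putText(v,str(60+i),(0,i*3+4),0,.35,(0,0,255),1); cv2.putText(v,str(180+i),(i*3-8,10),0,.35,(0,0,255),1); cv2.line(v,(i*3,12),(i*3,18),(0,0,255),1); cv2.line(v,(24,i*3),(30,i*3),(0,0,255),1)
cv2.imwrite("pics/w4c.png",v)
```

```text
7.1 [-1.24429372  0.05053871 -0.47745775] [ 0.08677709 -0.00989789  0.05344103] [-8.27  0.89 93.01 23.72 75.4 ] [-0.62193441  0.38963542  1.6788586  -0.11044112  1.04074377 -0.31081355]
```

View pics/w4c.png

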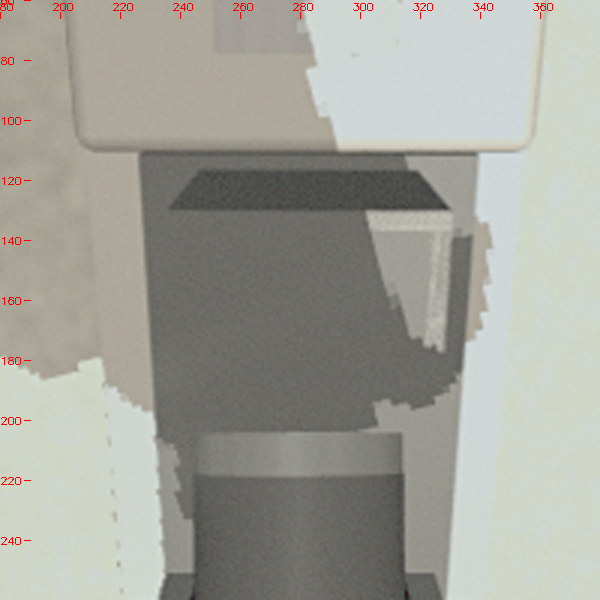

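The crop shows the hood's dark rear band at rows 117–130, centred on col 282.5, the block centred on col 282, and the cell's flat end at cols 245–314, centred on col 279.7. I'll compute the lateral offset from that.

Run:
```python
from h import *
np.set_printoptions(precision=2,suppress=True)
C=np.load("C.npy")
for T,n in ((np.load("Tw4.npy"),"then"),(tool(),"now")):
    c=cam("wrist",T); b=lambda P:1e3*np.array([(P-BAY)@ub,(P-BAY)@nb,P[2]])
    print(n,cellnow(C,T))
    for nm,px,z in (("hood L",(236,130),.057),("hood R",(329.5,130),.057),("blk L",(206,110),.044),("blk R",(358,110),.044),("trayL",(227,112),.007),("trayR",(339,112),.007)): print(nm,b(onz(c,px,z)))
    print(sensors.get_obs()["dq"])
```

```text
then [-8.27  0.89 93.01 23.72 75.4 ]
hood L [55.19 22.27 57.  ]
hood R [ 55.22 -23.5   57.  ]
blk L [63.21 39.09 44.  ]
blk R [ 63.24 -39.58  44.  ]
trayL [58.04 34.4   7.  ]
trayR [ 58.08 -36.47   7.  ]
[-0.01 -0.03 -0.04 -0.   -0.   -0.  ]
now [-9.07 -0.72 95.15 23.81 75.32]
hood L [54.  20.8 57. ]
hood R [ 54.   -25.57  57.  ]
blk L [62.12 37.74 44.  ]
blk R [ 62.13 -41.89  44.  ]
trayL [56.88 32.8   7.  ]
trayR [ 56.9  -38.78   7.  ]
[-0.01 -0.03 -0.04 -0.   -0.   -0.  ]
```

```bash
cat >> h.py <<'E'
def rows(prev,*nxt):
    C=np.load("C.npy"); T0=held(C,*prev)
    for n in nxt: print(n,delta(held(C,*n),T0))
def st():
    o=sensors.get_obs(); f=o["wrist_force"]; t=o["torque"]
    print("t",round(o["time_s"],2),"cell",cellnow(np.load("C.npy")),"F bay x,y,z",np.round([f@ub,f@nb,f[2]],2),"M",np.round([t@ub,t@nb,t[2]],3),"open",round(o["opening"],3))
E
python3 -c "
from h import *
st(); rows((-12,-.9,95,24),(-10,-.8,75,24),(-10,-.8,55,24),(-10,-.8,52,24))"
```

```text
t 7.1 cell [-9.07 -0.72 95.15 23.81 75.32] F bay x,y,z [-0.27  1.22 -0.48] M [ 0.013 -0.086  0.053] open 0.355
(-10, -0.8, 75, 24) [ 4.08  -0.1   19.681 -0.    -0.    -0.   ]
(-10, -0.8, 55, 24) [ 6.17  -0.1   39.572 -0.    -0.    -0.   ]
(-10, -0.8, 52, 24) [ 6.484 -0.1   42.555 -0.    -0.    -0.   ]
```

Call:
{"fn": "carry_out", "kwargs": {
  "deltas": "4.1 -0.1 19.7 0 0 0 1;5.5 -0.1 32 0 0 0 1;6.2 -0.1 39.6 0 0 0 1;6.5 -0.1 42.6 0 0 0 1;6.5 -0.1 42.6 0 0 0 1;6.5 -0.1 42.6 0 0 0 1"
}}

```text
time_s: 7.85
eef_pos: [0.5316, -0.2732, 0.0399]
eef_rot: [0.033, 0.792, 0.609, -0.04]
wrist_force: [-0.1, -0.1, -1.3]
opening: 0.352
grasp_force: 59.8
```

```bash
python3 -c "
from h import *
st(); rows((-10,-.8,52,24),(-10,-.8,48,24),(-10,-.8,44,24))"
```

```text
t 7.85 cell [-9.69 -2.99 54.31 23.95 75.05] F bay x,y,z [-0.08  0.05 -1.32] M [-0.05  -0.068 -0.003] open 0.352
(-10, -0.8, 48, 24) [ 0.418  0.     3.978 -0.    -0.    -0.   ]
(-10, -0.8, 44, 24) [ 0.836  0.     7.956 -0.    -0.    -0.   ]
```

Call:
{"fn": "carry_out", "kwargs": {
  "deltas": "0 0 0 0 0 0 1;0 0 0 0 0 0 1"
}}

```text
time_s: 8.1
eef_pos: [0.5315, -0.273, 0.0397]
eef_rot: [0.033, 0.791, 0.609, -0.04]
wrist_force: [0.3, -0.1, -1.8]
opening: 0.355
grasp_force: 59.8
```

```bash
python3 -c "
from h import *
st()
for i in range(6): vision.camera('side'); st()"
```

```text
t 8.1 cell [-9.55 -2.79 54.11 23.95 75.07] F bay x,y,z [-0.05 -0.34 -1.83] M [-0.008 -0.048  0.039] open 0.355
t 8.15 cell [-9.53 -2.73 54.04 23.94 75.07] F bay x,y,z [ 0.21 -0.53 -1.52] M [ 0.02  -0.105  0.003] open 0.357
t 8.2 cell [-9.46 -2.72 53.99 23.94 75.07] F bay x,y,z [ 0.73 -0.36 -1.02] M [-0.001 -0.082  0.007] open 0.356
t 8.25 cell [-9.48 -2.67 53.93 23.94 75.07] F bay x,y,z [ 1.26  0.09 -0.58] M [-0.009 -0.115 -0.018] open 0.353
t 8.3 cell [-9.46 -2.63 53.88 23.94 75.07] F bay x,y,z [ 0.27 -0.35 -1.61] M [-0.006 -0.058 -0.019] open 0.357
t 8.35 cell [-9.43 -2.62 53.85 23.93 75.08] F bay x,y,z [ 0.15  0.14 -0.75] M [-0.005 -0.045 -0.029] open 0.354
t 8.4 cell [-9.43 -2.62 53.84 23.93 75.08] F bay x,y,z [-0.27 -0.11 -2.17] M [-0.019 -0.095 -0.028] open 0.358
```

```bash
python3 -c "
from h import *
rows((-9.4,-2.6,53.8,24),(-10,-.8,50,24))"
```

```text
(-10, -0.8, 50, 24) [-0.2   -1.8    3.842 -0.    -0.    -0.   ]
```

Call:
{"fn": "carry_out", "kwargs": {
  "deltas": "-0.2 -1.8 2 0 0 0 1;-0.2 -1.8 3.8 0 0 0 1;-0.2 -1.8 3.8 0 0 0 1;-0.2 -1.8 3.8 0 0 0 1"
}}

```text
time_s: 8.9
eef_pos: [0.5295, -0.273, 0.0356]
eef_rot: [0.033, 0.791, 0.609, -0.04]
wrist_force: [-0.0, -0.4, -0.7]
opening: 0.353
grasp_force: 59.8
```

```bash
python3 -c "
from h import *
st()"
```

```text
t 8.9 cell [-10.05  -0.85  50.02  23.93  75.08] F bay x,y,z [-0.35 -0.07 -0.68] M [-0.007 -0.059 -0.05 ] open 0.353
```

Call:
{"fn": "carry_out", "kwargs": {
  "deltas": "0.1 0 1 0 0 0 1;0.2 0 2 0 0 0 1;0.3 0 3 0 0 0 1;0.3 0 3 0 0 0 1"
}}

```text
time_s: 9.4
eef_pos: [0.5294, -0.273, 0.0326]
eef_rot: [0.033, 0.791, 0.609, -0.04]
wrist_force: [-2.1, 0.2, 0.0]
opening: 0.354
grasp_force: 59.9
```

```bash
python3 -c "
from h import *
st()"
```

```text
t 9.4 cell [-10.06  -0.76  47.04  23.93  75.08] F bay x,y,z [-0.32  2.07  0.05] M [ 0.102 -0.063 -0.023] open 0.354
```

Call:
{"fn": "carry_out", "kwargs": {
  "deltas": "0 -0.5 0 0 0 0 1;0 -0.5 0 0 0 0 1"
}}

```text
time_s: 9.65
eef_pos: [0.5291, -0.2729, 0.0327]
eef_rot: [0.033, 0.791, 0.609, -0.04]
wrist_force: [0.2, -0.9, 0.8]
opening: 0.352
grasp_force: 59.9
```

```bash
python3 -c "
from h import *
st()
vision.camera('side');st();vision.camera('side');st()"
```

```text
t 9.65 cell [-10.06  -0.42  47.09  23.94  75.07] F bay x,y,z [-0.77 -0.42  0.85] M [-0.042 -0.04  -0.015] open 0.352
t 9.7 cell [-10.06  -0.4   47.06  23.93  75.07] F bay x,y,z [ 0.23  0.13 -0.46] M [-0.033 -0.081 -0.004] open 0.357
t 9.75 cell [-10.08  -0.44  47.1   23.94  75.07] F bay x,y,z [ 0.3  -0.61  0.15] M [-0.033 -0.075  0.018] open 0.353
```

Call:
{"fn": "carry_out", "kwargs": {
  "deltas": "0.1 0 1 0 0 0 1;0.1 0 1 0 0 0 1"
}}

```text
time_s: 10.0
eef_pos: [0.5291, -0.2731, 0.0321]
eef_rot: [0.033, 0.791, 0.609, -0.04]
wrist_force: [-2.0, 0.6, 4.1]
opening: 0.354
grasp_force: 60.4
```

```bash
python3 -c "
from h import *
st()
vision.camera('side');st()"
```

```text
t 10.0 cell [-10.23  -0.5   46.48  23.95  75.07] F bay x,y,z [0.06 2.09 4.05] M [ 0.337 -0.101 -0.063] open 0.354
t 10.05 cell [-10.23  -0.55  46.5   23.95  75.07] F bay x,y,z [0.59 1.51 4.84] M [ 0.327 -0.089 -0.041] open 0.35
```

Call:
{"fn": "carry_out", "kwargs": {
  "deltas": "0 -0.5 -0.6 0 0 0 1;1 -0.5 -0.7 0 0 0 1;1 -0.5 -0.7 0 0 0 1"
}}

```text
time_s: 10.42
eef_pos: [0.5289, -0.2719, 0.0323]
eef_rot: [0.033, 0.791, 0.609, -0.04]
wrist_force: [0.0, -1.7, 1.0]
opening: 0.358
grasp_force: 60.1
```

```bash
python3 -c "
from h import *
st()
vision.camera('side');st();vision.camera('side');st()"
```

```text
t 10.43 cell [-9.120e+00 -5.000e-02  4.669e+01  2.395e+01  7.507e+01] F bay x,y,z [-1.59 -0.47  1.  ] M [-0.096  0.108 -0.036] open 0.358
t 10.47 cell [-9.140e+00 -3.000e-02  4.667e+01  2.395e+01  7.507e+01] F bay x,y,z [-1.8  -0.67  1.43] M [-0.113  0.119  0.009] open 0.354
t 10.53 cell [-9.150e+00 -5.000e-02  4.670e+01  2.395e+01  7.506e+01] F bay x,y,z [-1.32 -0.45  1.5 ] M [-0.095  0.13   0.012] open 0.354
```

Call:
{"fn": "carry_out", "kwargs": {
  "deltas": "1 0.2 -0.4 0 0 0 1;2 0.2 -0.5 0 0 0 1;2 0.2 -0.5 0 0 0 1"
}}

```text
time_s: 10.9
eef_pos: [0.5294, -0.2701, 0.0325]
eef_rot: [0.033, 0.791, 0.609, -0.04]
wrist_force: [-0.0, -4.2, -0.5]
opening: 0.351
grasp_force: 60.1
```

```bash
python3 -c "
from h import *
st()
vision.camera('side');st();vision.camera('side');st()"
```

```text
t 10.9 cell [-7.24 -0.   46.86 23.96 75.08] F bay x,y,z [-4.1  -1.07 -0.45] M [0.009 0.58  0.002] open 0.351
t 10.95 cell [-7.23  0.   46.87 23.95 75.08] F bay x,y,z [-3.7   0.08 -0.18] M [-0.033  0.634 -0.001] open 0.356
t 11.0 cell [-7.180e+00 -2.000e-02  4.688e+01  2.395e+01  7.508e+01] F bay x,y,z [-4.12  0.14  0.91] M [-0.058  0.671  0.044] open 0.357
```

Call:
{"fn": "carry_out", "kwargs": {
  "deltas": "1 0 -0.1 0 0 0 1;2 0 -0.2 0 0 0 1;3 0 -0.3 0 0 0 1;3 0 -0.3 0 0 0 1"
}}

```text
time_s: 11.5
eef_pos: [0.5302, -0.267, 0.0325]
eef_rot: [0.033, 0.791, 0.609, -0.04]
wrist_force: [-0.5, -4.6, -0.2]
opening: 0.359
grasp_force: 60.0
```

```bash
python3 -c "
from h import *
st()
vision.camera('side');st();vision.camera('side');st()"
```

```text
t 11.5 cell [-4.120e+00 -3.000e-02  4.689e+01  2.395e+01  7.508e+01] F bay x,y,z [-4.54 -0.72 -0.23] M [-0.011  0.721  0.007] open 0.359
t 11.55 cell [-4.130e+00 -3.000e-02  4.690e+01  2.395e+01  7.508e+01] F bay x,y,z [-5.31  0.39 -0.73] M [0.026 0.711 0.003] open 0.355
t 11.6 cell [-4.110e+00 -2.000e-02  4.689e+01  2.395e+01  7.508e+01] F bay x,y,z [-5.94  0.51 -0.8 ] M [-0.006  0.763 -0.004] open 0.351
```

```bash
python3 -c "
from h import *
rows((-4.1,0,46.9,24),(-2.9,-.2,45.2,20.5),(-1.2,-.2,43.5,17),(.2,-.2,42.2,14.5))"
```

```text
(-2.9, -0.2, 45.2, 20.5) [ 2.265  0.2    1.611 -0.     0.061  0.   ]
(-1.2, -0.2, 43.5, 17) [ 5.028  0.2    3.116 -0.     0.122 -0.   ]
(0.2, -0.2, 42.2, 14.5) [ 7.194  0.2    4.223 -0.     0.166 -0.   ]
```

Call:
{"fn": "carry_out", "kwargs": {
  "deltas": "1.1 0.2 0.8 0 0.031 0 1;2.3 0.2 1.6 0 0.061 0 1;3.6 0.2 2.4 0 0.092 0 1;5 0.2 3.1 0 0.122 0 1;5 0.2 3.1 0 0.122 0 1"
}}

```text
time_s: 12.22
eef_pos: [0.5315, -0.2635, 0.0295]
eef_rot: [-0.004, 0.793, 0.61, 0.008]
wrist_force: [-3.5, -6.3, 3.9]
opening: 0.356
grasp_force: 60.4
```

```bash
python3 -c "
from h import *
st()
vision.camera('side');st();vision.camera('side');st()"
```

```text
t 12.22 cell [-2.12 -0.41 44.07 16.97 75.06] F bay x,y,z [-7.02  1.8   3.95] M [ 0.311  1.201 -0.021] open 0.356
t 12.28 cell [-2.07 -0.43 44.1  16.99 75.08] F bay x,y,z [-6.83  2.65  2.56] M [ 0.325  1.277 -0.005] open 0.35
t 12.32 cell [-2.07 -0.42 44.08 17.   75.09] F bay x,y,z [-6.12  2.51  4.  ] M [ 0.371  1.292 -0.013] open 0.355
```

```bash
python3 -c "
from h import *
rows((-1.2,-.2,43.5,17),(.1,.3,42.5,15.5),(1.4,.4,41.5,14))"
```

```text
(0.1, 0.3, 42.5, 15.5) [ 1.665 -0.5    1.049 -0.     0.026  0.   ]
(1.4, 0.4, 41.5, 14) [ 3.33  -0.6    2.088 -0.     0.052  0.   ]
```

Call:
{"fn": "carry_out", "kwargs": {
  "deltas": "0.8 -0.5 0.5 0 0.013 0 1;1.7 -0.6 1 0 0.026 0 1;2.5 -0.6 1.5 0 0.039 0 1;3.3 -0.6 2.1 0 0.052 0 1;3.3 -0.6 2.1 0 0.052 0 1"
}}

```text
time_s: 12.95
eef_pos: [0.5325, -0.2609, 0.0282]
eef_rot: [-0.019, 0.792, 0.61, 0.029]
wrist_force: [-4.2, -6.4, 5.4]
opening: 0.353
grasp_force: 60.6
```

```bash
python3 -c "
from h import *
st()
vision.camera('side');st();vision.camera('side');st()"
```

```text
t 12.95 cell [-7.000e-02 -6.700e-01  4.280e+01  1.408e+01  7.508e+01] F bay x,y,z [-7.26  2.47  5.41] M [0.287 1.46  0.036] open 0.353
t 13.0 cell [-5.000e-02 -6.800e-01  4.282e+01  1.409e+01  7.508e+01] F bay x,y,z [-7.97  1.67  5.81] M [0.272 1.502 0.003] open 0.356
t 13.05 cell [-2.000e-02 -6.500e-01  4.278e+01  1.409e+01  7.509e+01] F bay x,y,z [-8.64  2.34  5.73] M [0.257 1.46  0.055] open 0.359
```

```bash
python3 -c "
from h import *
rows((1.4,.4,41.5,14),(2.4,1,40.4,13),(3.3,1.2,39.3,12))"
```

```text
(2.4, 1, 40.4, 13) [ 1.176 -0.6    1.186  0.     0.017  0.   ]
(3.3, 1.2, 39.3, 12) [ 2.252 -0.8    2.36   0.     0.035 -0.   ]
```

Call:
{"fn": "carry_out", "kwargs": {
  "deltas": "0.6 -0.4 0.6 0 0.009 0 1;1.2 -0.6 1.2 0 0.017 0 1;1.7 -0.8 1.8 0 0.026 0 1;2.2 -0.8 2.4 0 0.035 0 1;2.2 -0.8 2.4 0 0.035 0 1"
}}

```text
time_s: 13.68
eef_pos: [0.533, -0.2595, 0.0268]
eef_rot: [-0.028, 0.791, 0.609, 0.043]
wrist_force: [-4.9, -9.0, 10.1]
opening: 0.353
grasp_force: 60.9
```

```bash
python3 -c "
from h import *
st()
vision.camera('side');st();vision.camera('side');st()"
```

```text
t 13.68 cell [ 0.86 -0.72 41.4  12.17 75.06] F bay x,y,z [-9.97  2.48 10.11] M [0.283 1.704 0.038] open 0.353
t 13.72 cell [ 0.89 -0.71 41.41 12.18 75.06] F bay x,y,z [-8.99  1.87  9.09] M [0.261 1.69  0.033] open 0.354
t 13.78 cell [ 0.89 -0.71 41.39 12.18 75.07] F bay x,y,z [-9.85  1.78  9.82] M [0.303 1.743 0.06 ] open 0.354
```

```bash
python3 -c "
from h import *
rows((3.3,1.2,39.3,12),(4.2,1.2,38.2,11),(5,1.2,37.2,10),(5,1.2,36.2,9))"
```

```text
(4.2, 1.2, 38.2, 11) [ 1.035  0.     1.207  0.     0.017 -0.   ]
(5, 1.2, 37.2, 10) [1.981 0.    2.299 0.    0.035 0.   ]
(5, 1.2, 36.2, 9) [ 2.132  0.     3.304 -0.     0.052  0.   ]
```

Call:
{"fn": "carry_out", "kwargs": {
  "deltas": "0.5 0 0.6 0 0.009 0 1;1 0 1.2 0 0.017 0 1;1.5 0 1.8 0 0.026 0 1;2 0 2.3 0 0.035 0 1;2 0 2.3 0 0.035 0 1"
}}

```text
time_s: 14.4
eef_pos: [0.5336, -0.2586, 0.0254]
eef_rot: [-0.038, 0.791, 0.609, 0.056]
wrist_force: [-7.9, -12.7, 13.1]
opening: 0.35
grasp_force: 61.5
```

```bash
python3 -c "
from h import *
st()
vision.camera('side');st();vision.camera('side');st(); print(tool()[2])"
```

```text
t 14.4 cell [ 1.47 -1.1  40.05 10.26 75.06] F bay x,y,z [-14.31   4.35  13.12] M [0.62  1.981 0.088] open 0.35
t 14.45 cell [ 1.44 -1.12 40.08 10.27 75.06] F bay x,y,z [-12.52   4.08  12.55] M [0.683 2.007 0.091] open 0.357
t 14.5 cell [ 1.47 -1.11 40.07 10.27 75.06] F bay x,y,z [-12.93   4.73  14.66] M [0.6   1.979 0.129] open 0.356
[ 0.13452217  0.0085767  -0.99087347  0.0254572 ]
```

Call:
{"fn": "carry_out", "kwargs": {
  "deltas": "0 -0.6 0 0 0 0 1;0 -1.2 0 0 0 0 1;0 -1.2 0 0 0 0 1"
}}

```text
time_s: 14.88
eef_pos: [0.5334, -0.2585, 0.0255]
eef_rot: [-0.037, 0.791, 0.608, 0.057]
wrist_force: [-3.8, -12.6, 10.2]
opening: 0.352
grasp_force: 61.1
```

```bash
python3 -c "
from h import *
st()
vision.camera('side');st();vision.camera('side');st(); rows((5,2.4,37.2,10),(5,2.4,36.4,9),(5,2.4,35.6,8))"
```

```text
t 14.88 cell [ 1.5  -0.84 40.07 10.28 75.  ] F bay x,y,z [-13.2    0.44  10.17] M [-0.007  1.933 -0.083] open 0.352
t 14.93 cell [ 1.5  -0.83 40.1  10.28 75.  ] F bay x,y,z [-12.43  -0.62  10.09] M [-0.047  1.915 -0.08 ] open 0.355
t 14.97 cell [ 1.49 -0.89 40.13 10.29 75.  ] F bay x,y,z [-13.49   1.41   9.5 ] M [ 0.044  1.963 -0.066] open 0.358
(5, 2.4, 36.4, 9) [ 0.144  0.     0.811 -0.     0.017 -0.   ]
(5, 2.4, 35.6, 8) [ 0.288  0.     1.617 -0.     0.035 -0.   ]
```

Call:
{"fn": "carry_out", "kwargs": {
  "deltas": "0.4 0 0.2 0 0.004 0 1;0.8 0 0.4 0 0.009 0 1;0.9 0 0.7 0 0.017 0 1;0.9 0 0.7 0 0.017 0 1"
}}

```text
time_s: 15.48
eef_pos: [0.5336, -0.2578, 0.0251]
eef_rot: [-0.042, 0.79, 0.608, 0.063]
wrist_force: [-4.3, -12.2, 11.6]
opening: 0.353
grasp_force: 61.3
```

```bash
python3 -c "
from h import *
st()
vision.camera('side');st();vision.camera('side');st(); rows((5.8,2.4,36.4,9),(5.8,2.4,35.6,8),(5.6,2.4,34.8,7),(5.3,2.4,34,6))"
```

```text
t 15.47 cell [ 1.93 -0.88 39.69  9.32 75.  ] F bay x,y,z [-12.92   1.03  11.6 ] M [ 0.119  1.99  -0.052] open 0.353
t 15.53 cell [ 1.91 -0.89 39.69  9.33 75.01] F bay x,y,z [-12.51   1.18  11.31] M [ 0.135  2.056 -0.029] open 0.357
t 15.57 cell [ 1.92 -0.89 39.68  9.34 75.01] F bay x,y,z [-14.3    1.3   11.02] M [ 0.128  2.066 -0.035] open 0.353
(5.8, 2.4, 35.6, 8) [ 0.13   0.     0.809 -0.     0.017  0.   ]
(5.6, 2.4, 34.8, 7) [0.062 0.    1.582 0.    0.035 0.   ]
(5.3, 2.4, 34, 6) [-0.104  0.     2.335  0.     0.052 -0.   ]
```

Call:
{"fn": "carry_out", "kwargs": {
  "deltas": "0.1 0 0.4 0 0.009 0 1;0.1 0 0.8 0 0.017 0 1;0.2 0 1.2 0 0.026 0 1;0.2 0 1.6 0 0.035 0 1;0.2 0 1.6 0 0.035 0 1"
}}

```text
time_s: 16.2
eef_pos: [0.5337, -0.2574, 0.0235]
eef_rot: [-0.053, 0.789, 0.607, 0.077]
wrist_force: [-4.1, -12.6, 11.7]
opening: 0.351
grasp_force: 61.2
```

```bash
python3 -c "
from h import *
st()
vision.camera('side');st();vision.camera('side');st()"
```

```text
t 16.2 cell [ 1.92 -0.85 38.06  7.3  75.01] F bay x,y,z [-13.22   0.75  11.71] M [ 0.182  1.72  -0.043] open 0.351
t 16.25 cell [ 1.92 -0.84 38.06  7.31 75.02] F bay x,y,z [-12.75   2.18  11.41] M [ 0.141  1.823 -0.032] open 0.355
t 16.3 cell [ 1.95 -0.86 38.06  7.31 75.02] F bay x,y,z [-13.19   0.61  11.49] M [ 0.116  1.792 -0.034] open 0.355
```

```bash
python3 -c "
from h import *
rows((5.8,2.4,34.8,7),(5.7,2.4,33.8,5.5),(5.4,2.4,32.8,4))"
```

```text
(5.7, 2.4, 33.8, 5.5) [ 0.094  0.     0.989 -0.     0.026 -0.   ]
(5.4, 2.4, 32.8, 4) [-0.009 -0.     1.93   0.     0.052 -0.   ]
```

Call:
{"fn": "carry_out", "kwargs": {
  "deltas": "0.1 0 0.5 0 0.013 0 1;0.1 0 1 0 0.026 0 1;0.1 0 1.5 0 0.039 0 1;0 0 1.9 0 0.052 0 1;0 0 1.9 0 0.052 0 1"
}}

```text
time_s: 16.92
eef_pos: [0.5338, -0.2573, 0.0216]
eef_rot: [-0.068, 0.787, 0.605, 0.098]
wrist_force: [-5.1, -13.7, 13.6]
opening: 0.355
grasp_force: 61.2
```

```bash
python3 -c "
from h import *
st()
vision.camera('side');st();vision.camera('side');st()"
```

```text
t 16.93 cell [ 1.2  -0.9  36.1   4.33 75.02] F bay x,y,z [-14.52   1.42  13.6 ] M [ 0.161  1.671 -0.032] open 0.355
t 16.98 cell [ 1.22 -0.91 36.12  4.34 75.03] F bay x,y,z [-13.96   0.92  12.44] M [ 0.203  1.634 -0.043] open 0.354
t 17.02 cell [ 1.2  -0.92 36.13  4.35 75.03] F bay x,y,z [-14.51   1.51  11.89] M [ 0.185  1.651 -0.034] open 0.356
```

```bash
python3 -c "
from h import *
rows((5.4,2.4,32.8,4),(4.6,1.8,32.6,2.5),(3.8,1.2,32.5,1),(3.2,.7,32.5,0))"
```

```text
(4.6, 1.8, 32.6, 2.5) [-0.442  0.6    0.027  0.     0.026 -0.   ]
(3.8, 1.2, 32.5, 1) [-0.859  1.2   -0.053 -0.     0.052  0.   ]
(3.2, 0.7, 32.5, 0) [-1.186  1.7   -0.193 -0.     0.07   0.   ]
```

Call:
{"fn": "carry_out", "kwargs": {
  "deltas": "-0.2 0.3 0 0 0.013 0 1;-0.4 0.6 0 0 0.026 0 1;-0.7 0.9 0 0 0.039 0 1;-0.9 1.2 -0.1 0 0.052 0 1;-1.2 1.7 -0.2 0 0.07 0 1;-1.2 1.7 -0.2 0 0.07 0 1"
}}

```text
time_s: 17.77
eef_pos: [0.5338, -0.2571, 0.0202]
eef_rot: [-0.092, 0.783, 0.602, 0.125]
wrist_force: [-6.0, -10.6, 8.4]
opening: 0.355
grasp_force: 61.1
```

```bash
python3 -c "
from h import *
st()
vision.camera('side');st();vision.camera('side');st()"
```

```text
t 17.77 cell [ 0.39 -0.88 34.43  0.17 75.09] F bay x,y,z [-11.76   3.13   8.36] M [0.405 1.299 0.048] open 0.355
t 17.82 cell [ 0.36 -0.87 34.44  0.19 75.09] F bay x,y,z [-10.47   3.68   7.73] M [0.507 1.4   0.038] open 0.358
t 17.88 cell [ 0.39 -0.89 34.45  0.2  75.1 ] F bay x,y,z [-10.65   2.9    8.84] M [0.465 1.401 0.043] open 0.351
```

```bash
python3 -c "
from h import *
rows((3.2,.7,32.5,0),(3.4,1.2,31.5,-1.5),(3.4,1.6,30.5,-3))"
```

```text
(3.4, 1.2, 31.5, -1.5) [ 0.264 -0.5    1.039  0.     0.026  0.   ]
(3.4, 1.6, 30.5, -3) [ 0.338 -0.9    2.007  0.     0.052 -0.   ]
```

Call:
{"fn": "carry_out", "kwargs": {
  "deltas": "0.1 -0.3 0.5 0 0.013 0 1;0.3 -0.5 1 0 0.026 0 1;0.3 -0.7 1.5 0 0.039 0 1;0.3 -0.9 2 0 0.052 0 1;0.3 -0.9 2 0 0.052 0 1"
}}

```text
time_s: 18.5
eef_pos: [0.534, -0.2562, 0.0203]
eef_rot: [-0.107, 0.779, 0.6, 0.146]
wrist_force: [-7.7, -7.7, 20.8]
opening: 0.357
grasp_force: 62.7
```

```bash
python3 -c "
from h import *
st()
vision.camera('side');st();vision.camera('side');st()"
```

```text
t 18.5 cell [ 0.55 -0.89 34.37 -2.8  75.18] F bay x,y,z [-9.42  5.44 20.75] M [0.854 0.84  0.468] open 0.357
t 18.55 cell [ 0.55 -0.85 34.35 -2.79 75.19] F bay x,y,z [-9.81  5.98 20.96] M [0.863 0.971 0.44 ] open 0.357
t 18.6 cell [ 0.56 -0.87 34.34 -2.78 75.19] F bay x,y,z [-8.8   6.23 19.25] M [0.854 0.927 0.515] open 0.351
```

```bash
python3 -c "
from h import *
rows((3.4,1.6,30.5,-3),(2,.5,32.5,-3),(.2,-.8,34.2,-3))"
```

```text
(2, 0.5, 32.5, -3) [-0.59   1.1   -2.369 -0.    -0.    -0.   ]
(0.2, -0.8, 34.2, -3) [-1.661  2.4   -4.601 -0.    -0.    -0.   ]
```

Call:
{"fn": "carry_out", "kwargs": {
  "deltas": "-0.3 0.6 -1.2 0 0 0 1;-0.6 1.1 -2.4 0 0 0 1;-1.1 1.7 -3.5 0 0 0 1;-1.7 2.4 -4.6 0 0 0 1;-1.7 2.4 -4.6 0 0 0 1"
}}

```text
time_s: 19.23
eef_pos: [0.534, -0.2563, 0.0206]
eef_rot: [-0.11, 0.779, 0.6, 0.146]
wrist_force: [-3.5, -1.9, 5.7]
opening: 0.355
grasp_force: 61.0
```

```bash
python3 -c "
from h import *
st()
vision.camera('side');st();vision.camera('side');st()"
```

```text
t 19.23 cell [ 0.39 -0.96 34.66 -3.03 75.19] F bay x,y,z [-2.77  2.9   5.72] M [0.257 0.568 0.16 ] open 0.355
t 19.27 cell [ 0.42 -0.91 34.65 -3.03 75.19] F bay x,y,z [-1.65  2.86  6.16] M [0.294 0.593 0.181] open 0.35
t 19.32 cell [ 0.44 -0.89 34.63 -3.03 75.2 ] F bay x,y,z [-1.74  2.27  6.9 ] M [0.282 0.592 0.18 ] open 0.354
```

Call:
{"fn": "carry_out", "kwargs": {
  "deltas": "0 0 0 0 0 0 0.55;0 0 0 0 0 0 0.4;0 0 0 0 0 0 0.2;0 0 0 0 0 0 0;0 0 0 0 0 0 0;0 0 0 0 0 0 0"
}}

```text
time_s: 20.08
eef_pos: [0.5339, -0.2566, 0.0204]
eef_rot: [-0.11, 0.779, 0.6, 0.145]
wrist_force: [-0.2, 0.1, 0.8]
opening: 1.002
grasp_force: 0.0
```

```bash
python3 -c "
from h import *
st(); print(delta(pose(tool()[:3,3]+[0,0,.06],YAW,15)))"
```

```text
t 20.07 cell [ 0.1  -0.91 34.42 -3.   75.17] F bay x,y,z [0.05 0.21 0.83] M [-0.008  0.142  0.013] open 1.002
[ 2.1501e+01  2.0600e-01 -5.6015e+01  3.0000e-03 -1.0500e-01  0.0000e+00]
```

Call:
{"fn": "carry_out", "kwargs": {
  "deltas": "7 0 -19 0 0 0 0;20 0 -52 0 0 0 0;36 0 -93 0 0 0 0;36 0 -93 0 -0.18 0 0;36 0 -93 0 -0.366 0 0;0 0 -105 0 -0.366 0 0;0 0 -105 0 -0.366 0 0;0 0 -105 0 -0.366 0 0"
}}

```text
time_s: 21.08
eef_pos: [0.524, -0.2931, 0.1193]
eef_rot: [0.002, 0.793, 0.609, 0.002]
wrist_force: [-0.7, -0.1, 0.8]
opening: 1.0
grasp_force: 0.0
```

Run:
```python
from h import *
T=tool(); np.save("Tw5.npy",T); im=vision.camera("wrist"); st(); print(T[:3,3],T[2])
sd=vision.camera("side"); cv2.imwrite("pics/w5.png",im); cv2.imwrite("pics/side5.png",sd)
g=lambda a:np.uint8((a/255.)**.5*255)
a=cv2.resize(g(im[60:240,215:350]),(450,600),interpolation=cv2.INTER_CUBIC); b=cv2.resize(g(sd[160:230,270:340]),(350,350),interpolation=cv2.INTER_CUBIC)
for i in range(0,180,20):
    cv2.putText(a,str(60+i),(0,int(i*3.333)+4),0,.35,(0,0,255),1)
for i in range(5,135,10): cv2.putText(a,str(215+i),(int(i*3.333)-8,10),0,.3,(0,0,255),1); 
v=np.zeros((600,800,3),np.uint8); v[:,:450]=a; v[:350,450:]=b; cv2.imwrite("pics/fin.png",v)
```

```text
t 21.12 cell [-32.31  -0.53 133.66  17.96  75.03] F bay x,y,z [-0.32 -0.05 -0.15] M [-0.024 -0.002 -0.047] open 0.996
[ 0.52395615 -0.29308256  0.11933735] [ 5.30439377e-04  4.23938680e-03 -9.99990873e-01  1.19337348e-01]
```

View pics/fin.png

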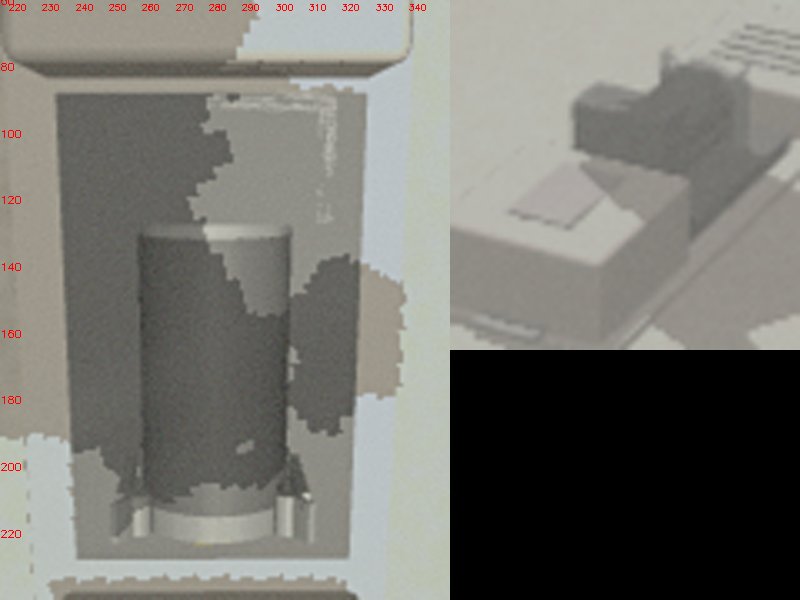

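Run:
```python
from h import *
np.set_printoptions(precision=1,suppress=True)
T=np.load("Tw5.npy"); c=cam("wrist",T); b=lambda P:1e3*np.array([(P-BAY)@ub,(P-BAY)@nb,P[2]])
W=lambda X,Y,Z: proj(c,BAY+ub*X/1e3+nb*Y/1e3+np.array([0,0,Z/1e3]))
for z in (.048,.0503,.053,.056): print("nub edge z",z,b(onz(c,(279,222),z)), "ring", b(onz(c,(279,213),z)))
for z in (.054,.058,.062): print("hood",b(onz(c,(280,127),z)))
# expected nub top edge row for tilt th, flat end on rib
for th in (0,3,6,10):
    t=np.radians(th); cx,cz=0-.9,29.5+4.85+35*np.sin(t)
    e=W(cx-35*np.cos(t)+16*np.sin(t),-.9,cz+35*np.sin(t)+16*np.cos(t)); r=W(cx-29*np.cos(t)+16*np.sin(t),-.9,cz+29*np.sin(t)+16*np.cos(t)); m=W(cx,-.9+16,cz),W(cx,-.9-16,cz)
    l=W(cx-28,15.1,cz+28*np.sin(t)),W(cx-28,-16.9,cz+28*np.sin(t)); h=W(cx+25,15.1,cz-25*np.sin(t)),W(cx+25,-16.9,cz-25*np.sin(t))
    print(th,"edge",e,"ring",r,"w nub",l[1][0]-l[0][0],l[0][1],"w hood",h[1][0]-h[0][0],h[0][1])
g=cv2.cvtColor(cv2.imread("pics/w5.png"),cv2.COLOR_BGR2GRAY); print(g[205:230,279])
```

```text
nub edge z 0.048 [-34.5  -0.8  48. ] ring [-27.6  -0.8  48. ]
nub edge z 0.0503 [-33.6  -0.8  50.3] ring [-26.8  -0.8  50.3]
nub edge z 0.053 [-32.6  -0.8  53. ] ring [-25.9  -0.8  53. ]
nub edge z 0.056 [-31.5  -0.8  56. ] ring [-24.9  -0.8  56. ]
hood [32.9 -1.7 54. ]
hood [33.1 -1.7 58. ]
hood [33.4 -1.6 62. ]
0 edge [279.1 225. ] ring [279.1 217.1] w nub 41.89703761480854 208.99932607066953 w hood 44.89117196584152 138.2412390862966
3 edge [279.2 225.6] ring [279.1 217.5] w nub 42.45593801576683 210.34739729981914 w hood 44.991903960721174 138.3091781905207
6 edge [279.2 226.1] ring [279.1 217.8] w nub 43.028356779129695 211.72808591714403 w hood 45.09281107720045 138.37723550151654
10 edge [279.2 226.6] ring [279.2 218. ] w nub 43.810612087854224 213.6149236429455 w hood 45.22714334865793 138.46783672399468
[ 77  76  75  72  75  73  72  73  73  71 115 129 127 124 127 125 127 124
  76  69  73  67  77 147 147]
```

The final view shows the cell held between both clips (clip noses at rows 208–221, cell nub edge at row 222.7). Its flat end is under the hood edge at row 127, it lies straight, and the gripper is clear. Z stayed firm at 34.4 mm under a 22 N press, which means the cell is level on the rib. I'm handing in.

```bash
python3 -c "
from bench import ctrl
print(ctrl.hand_in())"
```

```text
the job is handed in; nothing more can be done
None
```

The cell is in the battery tray, flat end against the sprung contact and nub end between the clips; it's let go, and I handed the job in at about 21 s, but the hand-in returned no verdict.

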